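# Reload the inspection stand under the magnifier

## Robot

A 6-joint arm with a two-finger parallel gripper is mounted at the origin on the work surface. World frame = base frame: x ahead of the robot, y to its left, z up, the work surface at z = 0. Lengths are in mm, angles in rad, forces in N, time in s.
With the tool pointing down it reaches from about 325 to 1000 mm from the base axis. Payload 5.1 kg.
Tool frame: the origin (TCP) lies at the centre of the arm's flange, where the gripper is bolted on; the fingertips stand 173 mm ahead of it and the grasp point (between the pads) lies 155 mm ahead of it; z points along the fingers, y is the line along which they close (so a half turn about z gives the same grasp; the last joint's range is limited). The gripper opens to 85 mm and grips with 20 to 120 N. Pads are 22 mm wide; open, the fingers measure 114 mm over their backs; the gripper's body (76 mm by 85 mm) begins 54 mm behind the grasp point. The pads swing forward as they close: fully open they stand 13 mm farther back than shut.
Start: joints at [1.165, 0.124, 1.65, -0, 1.367, -0.083], TCP at [206.216, 616.41, 404.722] pointing down, gripper open.
Joint ranges: [-2.61, 2.61], [-1.02, 2.33], [0.03, 2.71], [-1.35, 4.49], [0.32, 2.68], [-2.91, 2.91]. Speed limits (rad/s): [2.57, 2.57, 3.14, 3.14, 3.14, 3.14].

## Interface

Orientations are given as a rotation vector (axis times angle).
In Python, from bench import robot, grab_frame, calibration, order gives the robot as it stands.
- The arm moves only by the tool move_arm, never from a script. Its argument "increments" is text: rows parted by semicolons, each of 7 numbers parted by spaces: the turn, a rotation vector about the tool's x, y, z in rad, then the shift along the tool's x, y, z in mm, then the opening, from -1 (shut) to 1 (fully open). A call has 1 to 5 rows; each row shifts and turns the commanded pose from where the row before left it, along the tool's axes as they then stand; what a row does not reach is not made up. A row lasts 1/12 s, in which the tool goes at most 41.7 mm and 7.16 degrees, less where a joint would pass 70% of its speed; a pose out of reach is approached as far as the arm can. A call with a gripper value outside its range is refused whole. The fingers move at their own pace and stop on an object; "grip_force" is the grip in N (left out, the last holds). Time passes only in rows, so rows that do not move let the fingers close. It gives the time, the measured TCP pose, the force, the opening and the grip force at its end, in the units of the state.
- robot.observe(): the state, without advancing time (a new reading comes with each control period).
- grab_frame(name): name is "scene" or "top" or "wrist"; returns the picture (480x640x3 uint8, red, green, blue); there is no depth.
- calibration(name): a dict with "fx", "fy", "cx", "cy" (pixels), "distortion" ([k1, k2, p1, p2, k3] as OpenCV has them; the pictures are not rectified), "extrinsics" (4x4, takes a point from camera to world coordinates); the wrist camera has in their place "mount" (4x4, takes a point from camera to tool coordinates, whose origin is the TCP and whose axes are the flange's). Camera axes: x right, y up, looking along -z (the intrinsics and any distortion apply to the point x, -y, -z); pixel columns grow to the right and rows downward; lengths in mm; the calibration is good to about 2 mm. A picture is of the moment at which its call begins: read the wrist's pose just before it. calibration takes no time and is no camera call.
- order.close_job(): hands the job in; it is judged then, once.
The state is a dict: "time_s": time; "qpos": joint angles; "joint_vel": joint speeds; "tau": joint torques, N m; "ee_pos": TCP position; "eef_rot": TCP orientation; "wrist_force": force on the tool from outside, world axes, zero at the start; "torque": the same for the moment, N m; "opening": finger opening in mm; "grasp_force": force on a finger pad.
Only numpy, scipy, OpenCV 4.12 (cv2) and the standard library are available. Lean on these libraries where they do the work, as an engineer would, in place of code of your own. Each camera call takes 0.05 s, during which the arm holds its last target. There are 200 camera calls.

## Task

First swing the magnifier well aside, then lift the finished flanged housing off the stand's post and set it down gently in the grey tray, upright on its flange. Next thread the wide steel spacer and then the narrower steel collar on top of it down the post, both fully home, and swing the magnifier back to its stop so that the lens is over them. Leave the bottle, the screwdriver and the solid aluminium slug where they are.

Things in the scene. Friction and masses are not known exactly. Their poses are not given: they have to be found in the camera images.
- stand: Fixed inspection stand: dark steel base 130 x 250 x 20 mm (x, y, z), origin at the centre of its underside. On it, at y = -75 mm, an upright steel locating post 15 mm in diameter that rises 50 mm above the base (tip 70 mm above the bench; its last 6 mm taper to 7 mm diameter); at y = +75 mm a steel column 118 mm high overall, which carries the swinging magnifier.
- seat (a point): Foot of the locating post: the point on the post's axis on the top face of the stand's base, 20 mm above the bench.
- magnifier (a joint): Angle of the magnifier arm about the column's vertical axis, rad: 0 at its stop with the lens exactly over the post, growing counter-clockwise seen from above (lens travels toward the stand's +x side) to 1.7 at the other stop. It starts somewhere in 0 to 0.3. The hinge is slightly stiff (about 0.1 N m, some 2 N at the pin) and stays where it is left.
- magnifier_pivot (a point): On the column's axis, at the top of the hinge hub, 134 mm above the bench: centre about which the arm swings.
- magnifier_pin (a point): The arm's handle: an upright steel pin 12 mm in diameter standing 40 mm above the arm's bar, from 134 to 174 mm above the bench, 60 mm from the pivot axis between hub and lens. This point is on the pin's axis 20 mm below its top. The bar (16 mm wide, its top 134 mm above the bench) is under the pin; nothing else within 40 mm of it.
- lens (a point): Centre of the magnifier's lens, 127 mm above the bench, 150 mm from the pivot axis: a clear glass disc in a black round frame 88 mm in diameter and 14 mm high (120 to 134 mm above the bench).
- housing: Finished part, loose, at the start on the post resting on the stand's base: aluminium round flange 60 mm in diameter and 8 mm high with a round hub 34 mm in diameter above it, 40 mm high overall, bore 19 mm right through. About 0.12 kg. Origin at the centre of the flange's underside, z axis up through the hub.
- spacer: Wide steel ring lying flat on the bench: 54 mm outside diameter, 19 mm bore, 20 mm high, about 0.18 kg. Origin at the centre of its underside.
- spacer_mid (a point): Centre of the wide spacer, at half its height (10 mm above its underside).
- collar: Narrower steel ring lying flat on the bench: 40 mm outside diameter, 19 mm bore, 16 mm high, about 0.10 kg. Origin at the centre of its underside.
- collar_mid (a point): Centre of the collar, at half its height (8 mm above its underside).
- tray: Fixed grey open tray for finished parts, 140 x 130 x 30 mm outside (x, y, z), walls and floor 4 mm thick, empty. Origin at the centre of its underside.
- slug: Bystander: solid aluminium cylinder without a bore, 36 mm in diameter, 30 mm high, upright. Origin at the centre of its underside.
- bottle: Bystander: upright closed clear bottle, 56 mm in diameter, 130 mm high. Origin at the centre of its underside.
- screwdriver: Bystander: black-handled screwdriver 180 mm long lying along its x axis.
There are look-alikes about, which are no part of the job. Leave any brown look-alike of the housing alone. What is shaped like the spacer but brown is not meant.

How it is judged (in metres and radians):
On the way, in this order (a step that is already met when the one before it is completed fails the run):
1. the magnifier is swung well aside (arm angle over 0.9 rad) (value of joint magnifier above 0.9 rad), for 0.1 s.
2. the housing stands upright in the grey tray, released (x of housing in the frame of tray between -0.05 and 0.05 m and y of housing in the frame of tray between -0.045 and 0.045 m and z of housing in the frame of tray below 0.008 m and angle between housing's own z axis and vertical below 0.12 rad and linear speed of housing below 0.03 m/s and contact force between the fingers and housing below 0.2 N), for 0.2 s.
3. the wide spacer is fully home on the post, released (horizontal distance between spacer_mid and seat below 0.005 m and z of spacer_mid in the frame of seat below 0.012 m and linear speed of spacer below 0.03 m/s and contact force between the fingers and spacer below 0.2 N), for 0.2 s.
4. the collar is on the post, down on the spacer, released (horizontal distance between each of spacer_mid, collar_mid and seat below 0.005 m and z of spacer_mid in the frame of seat below 0.012 m and linear speed of each of spacer, collar below 0.03 m/s and z of collar_mid in the frame of seat below 0.03 m and contact force between the fingers and collar below 0.2 N), for 0.2 s.
At the end, for the whole second after the job is handed in: Housing upright (0.12 rad) on the tray floor, within 50 mm (x) and 45 mm (y) of its centre; spacer and collar within 5 mm of the post axis, each within 2 mm of fully down (spacer on base, collar on spacer); all at rest; magnifier within 0.12 rad of its stop, lens within 20 mm of the post axis (x of housing in the frame of tray between -0.05 and 0.05 m and y of housing in the frame of tray between -0.045 and 0.045 m and z of housing in the frame of tray below 0.008 m and angle between housing's own z axis and vertical below 0.12 rad and linear speed of each of housing, spacer, collar below 0.03 m/s and horizontal distance between each of spacer_mid, collar_mid and seat below 0.005 m and z of spacer_mid in the frame of seat below 0.012 m and z of collar_mid in the frame of seat below 0.03 m and value of joint magnifier below 0.12 rad and horizontal distance between lens and seat below 0.02 m); the robot touches nothing.
It fails at once if the bottle, screwdriver or slug is moved more than 30 mm or the bottle or slug tipped (distance of any of bottle, screwdriver, slug from where it was at the start of the episode above 0.03 m or angle between any of bottle, slug's own z axis and vertical above 0.5 rad).
It fails at once if the housing is let fall (faster than 0.45 m/s with no finger on it, a drop of over 10 mm) (contact force between the fingers and housing below 0.2 N and linear speed of housing above 0.45 m/s).
It also fails if it takes over 72 s, if anything falls off the work surface, if the arm or the gripper's body presses on something with over 40 N, if the wrist force passes 120 N, or if a joint passes its speed limit or range.

## Working session

There is one attempt and no reset: what is moved stays moved. The work goes in short steps, Python scripts to look and compute and a tool call to move; the robot and the scene stay as the last step left them, time stands still between calls to the robot, and variables do not carry over. Pictures are saved under pics/ and viewed, at most 10 in all, crops included, and the job is handed in when it is done.

Besides the shell and the picture viewer there is one more tool, called after "Request:" in YAML: its name, and indented under it one key for each argument. move_arm: Moves the arm, as the interface text tells. Its arguments: {"type":"object","properties":{"increments":{"type":"string"},"grip_force":{"type":"number"}},"required":["increments"]}

```bash
mkdir -p pics; ls; cat > h.py <<'E'
import numpy as np,cv2
from bench import robot,grab_frame,calibration,order
from scipy.spatial.transform import Rotation as R
def cam(name,st=None):
    c=calibration(name);K=np.array([[c["fx"],0,c["cx"]],[0,c["fy"],c["cy"]],[0,0,1.]])
    if name=="wrist":
        T=np.eye(4);T[:3,:3]=R.from_rotvec(st["eef_rot"]).as_matrix();T[:3,3]=st["ee_pos"];E=T@np.array(c["mount"])
    else: E=np.array(c["extrinsics"])
    return K,np.array(c["distortion"],float),E
def ray(name,uv,z,st=None):
    K,d,E=cam(name,st)
    p=cv2.undistortPoints(np.array(uv,float).reshape(-1,1,2),K,d).reshape(-1,2)
    D=np.c_[p[:,0],-p[:,1],-np.ones(len(p))]@E[:3,:3].T
    o=E[:3,3];return o+D*((z-o[2])/D[:,2])[:,None]
def proj(name,P,st=None):
    K,d,E=cam(name,st);q=(np.array(P,float).reshape(-1,3)-E[:3,3])@E[:3,:3]
    return cv2.projectPoints(q*[1,-1,-1],np.zeros(3),np.zeros(3),K,d)[0].reshape(-1,2)
def save(n,im):cv2.imwrite("pics/"+n,im[...,::-1])
E
python3 - <<'E'
from h import *
s=robot.observe();print({k:np.round(v,3).tolist() for k,v in s.items()})
for n in("scene","top","wrist"):
    im=grab_frame(n);save(n+"0.png",im);c=calibration(n);print(n,c["fx"],np.round(c.get("extrinsics",c.get("mount")),3).tolist())
E
```

```text
pics
{'time_s': 0.0, 'qpos': [1.165, 0.125, 1.652, 0.0, 1.367, -0.083], 'joint_vel': [-0.001, -0.001, -0.001, -0.002, -0.001, -0.0], 'tau': [-0.0, -42.361, -36.545, -0.0, 0.007, -0.0], 'ee_pos': [206.129, 616.19, 403.462], 'eef_rot': [-0.505, -3.1, 0.003], 'wrist_force': [-0.613, 0.032, -1.344], 'torque': [-0.005, -0.042, -0.009], 'grasp_force': 0.0, 'opening': 85.683}
scene 438.6673483617818 [[0.412, -0.5, 0.762, 1220.02], [0.911, 0.232, -0.341, -312.664], [-0.006, 0.834, 0.551, 625.015], [0.0, 0.0, 0.0, 1.0]]
top 528.4531049565745 [[0.023, 0.997, -0.076, 468.615], [-1.0, 0.023, -0.002, -5.444], [-0.001, 0.076, 0.997, 1441.897], [0.0, 0.0, 0.0, 1.0]]
wrist 367.05310903254417 [[0.0, 0.95, 0.313, 80.01], [1.0, -0.0, -0.0, 0.371], [0.0, 0.313, -0.95, 31.002], [0.0, 0.0, 0.0, 1.0]]
```

View pics/top0.png

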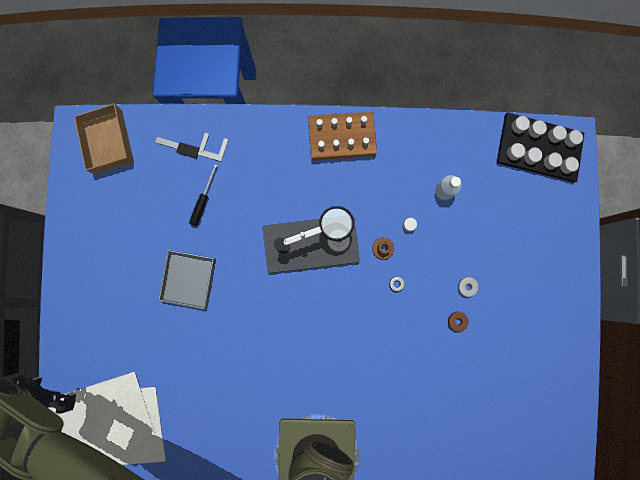

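View pics/scene0.png

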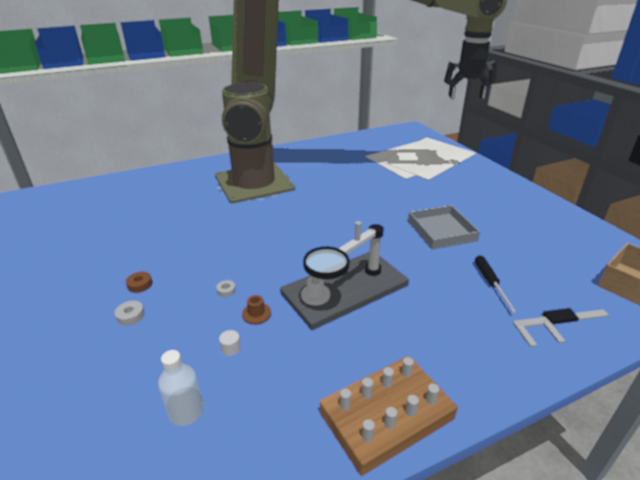

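The two views show the following.
- **Top view:** the housing is on the post under the lens at about (338,238). The steel spacer is at (468,287), the collar at (397,284) and the tray at (187,280). The column is at (283,244) and the slug at (410,225).
- **Look-alikes:** for the housing, the brown flanged part at (383,248) is rejected. For the spacer, the brown ring at (458,322) is rejected, and the collar at (397,284) is smaller. For the collar, the slug at (410,225) has no bore.
- **Choice:** the grey ones. I'll check them in one close crop.

```bash
cat > m.py <<'E'
from h import *
def blob(m,uv):
    n,l,s,c=cv2.connectedComponentsWithStats(m.astype(np.uint8)); 
    d=np.hypot(*(c[1:]-uv).T)+1e3*(s[1:,4]<15);i=1+d.argmin();cs=cv2.findContours((l==i).astype(np.uint8),0,1)[0]
    return s[i,4],c[i],max(cs,key=cv2.contourArea)
if __name__=="__main__":
    im=grab_frame("top");hsv=cv2.cvtColor(im,cv2.COLOR_RGB2HSV);S,V=hsv[...,1],hsv[...,2]
    for n,uv,z,m in (("spacer",(468,287),20,(S<90)&(V>90)),("collar",(397,284),16,(S<90)&(V>90)),("slug",(410,225),30,(S<90)&(V>90)),("stand",(310,246),20,(V<130)),("tray",(187,280),30,(S<110))):
        a,c,ct=blob(m,uv)
        if n in("stand","tray"):
            r=cv2.minAreaRect(ct);P=ray("top",cv2.boxPoints(r),z)
        else:
            e=cv2.fitEllipse(ct);P=ray("top",[e[0],(e[0][0]+e[1][0]/2,e[0][1]),(e[0][0]+e[1][1]/2,e[0][1])],z)
        print(n,a,c.round(1),P.round(1).tolist(), "mean",P.mean(0).round(1),np.linalg.norm(np.diff(P,axis=0),axis=1).round(1))
    save("crop.png",cv2.resize(im[190:350,250:500],None,fx=3,fy=3,interpolation=2))
E
python3 m.py
```

```text
spacer 282 [468.  286.4] [[472.2, -401.8, 20.0], [472.6, -427.7, 20.0], [472.7, -429.1, 20.0]] mean [ 472.5 -419.6   20. ] [25.9  1.4]
collar 131 [396.8 283.6] [[476.3, -207.0, 16.0], [476.7, -225.4, 16.0], [476.7, -225.8, 16.0]] mean [ 476.6 -219.4   16. ] [18.4  0.4]
slug 146 [409.9 224. ] [[637.2, -238.6, 30.0], [637.7, -255.7, 30.0], [637.7, -256.3, 30.0]] mean [ 637.5 -250.2   30. ] [17.2  0.6]
stand 3901 [308.4 246.8] [[655.0, 165.2, 20.0], [690.6, -82.5, 20.0], [526.6, -105.1, 20.0], [491.3, 140.4, 20.0]] mean [590.9  29.5  20. ] [250.3 165.6 248. ]
tray 2581 [186.6 279.4] [[413.5, 438.1, 30.0], [553.5, 417.7, 30.0], [532.9, 282.8, 30.0], [394.1, 303.4, 30.0]] mean [473.5 360.5  30. ] [141.5 136.5 140.3]
```

View pics/crop.png

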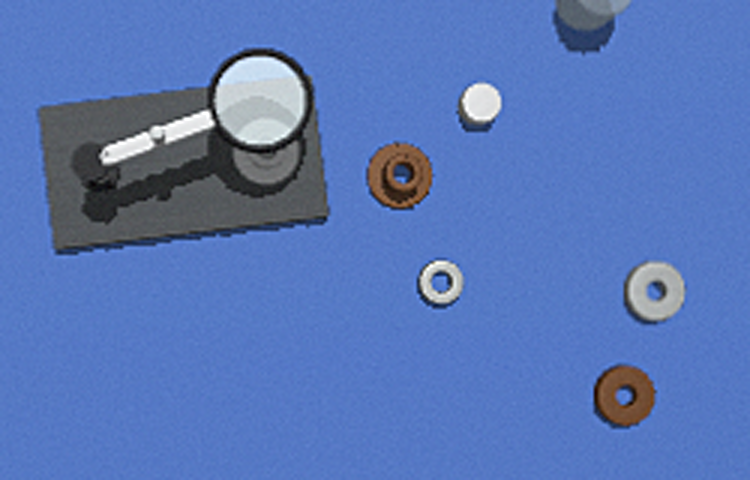

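The crop confirms the choice: steel collar at crop (441,283), steel spacer (655,291), and grey housing under the lens. The brown flanged part (400,175) and brown ring (625,396) are rejected. The lens is at crop (261,101) and the pin at (157,132).

```bash
python3 - <<'E'
from m import *
im=cv2.imread("pics/top0.png")[...,::-1].copy();hsv=cv2.cvtColor(im,cv2.COLOR_RGB2HSV);S,V=hsv[...,1],hsv[...,2]
# lens frame: dark pixels near
m=(V<60);y,x=np.nonzero(m);k=(np.hypot(x-337,y-223.7)<20)&(np.hypot(x-337,y-223.7)>12)
h=cv2.convexHull(np.c_[x[k],y[k]].astype(np.int32));e=cv2.minEnclosingCircle(h);print(e)
L=ray("top",[e[0],(e[0][0]+e[1],e[0][1])],131);print("lens",L.round(1))
P=ray("top",[(302.3,233.7)],174)[0];print("pin",P.round(1),"d",np.linalg.norm((L[0]-P)[:2]))
u=(P-L[0])[:2];u/=np.linalg.norm(u);print("pivot",(L[0,:2]+150*u).round(1),(P[:2]+60*u).round(1))
# scene pin check
s=cv2.imread("pics/scene0.png")[...,::-1];
print("scene pin top",ray("scene",[(358.5,222.5)],174).round(1),"column top",ray("scene",[(376,229.5)],134).round(1), "lens",ray("scene",[(327,261.5)],131).round(1))
# stand corners from left edge: mask dark+low sat, hull minus lens
a,c,ct=blob((V<130)&(np.hypot(*(np.indices(V.shape)[::-1]-np.array([337,223.7])[:,None,None]))>22),(300,250))
ap=cv2.approxPolyDP(cv2.convexHull(ct),3,True).reshape(-1,2);print(ap.tolist());print(ray("top",ap,20).round(1).tolist());print(ray("top",ap,0).round(1).tolist())
E
```

```text
((336.50250244140625, 225.1407012939453), 18.730283737182617)
lens [[617.9 -37.8 131. ]
 [619.  -84.6 131. ]]
pin [590.3  45.2 174. ] d 87.50737761252114
pivot [570.6 104.5] [571.4 102.1]
scene pin top [[591.6  45.9 174. ]] column top [[575.   97.4 134. ]] lens [[627.8 -38.1 131. ]]
[[356, 235], [357, 264], [268, 272], [265, 225], [315, 219]]
[[605.0, -93.9, 20.0], [526.6, -98.0, 20.0], [499.4, 141.1, 20.0], [626.5, 153.2, 20.0], [645.9, 18.0, 20.0]]
[[606.9, -95.1, 0.0], [527.5, -99.3, 0.0], [499.9, 143.1, 0.0], [628.7, 155.4, 0.0], [648.4, 18.3, 0.0]]
```

Request:
move_arm:
  increments: "0 0 0.115 0 0 0 1; 0 0 0.115 0 0 0 1; 0 0 0.115 0 0 0 1; 0 0 0.115 0 0 0 1; 0 0 0.115 20 0 0 1"

```text
time_s: 0.62
ee_pos: [193.6, 629.4, 404.4]
eef_rot: [1.375, 2.823, -0.001]
wrist_force: [-0.6, 0.8, 0.6]
opening: 85.3
grasp_force: 0.0
```

Request:
move_arm:
  increments: "0 0 0.115 0 0 0 0; 0 0 0.115 0 0 0 0; 0 0 0.113 0 0 0 -0.2; 0 0 0 -20 0 0 -0.2; 0 0 0 -38 10 0 -0.2"

```text
time_s: 1.03
ee_pos: [218.6, 580.0, 404.1]
eef_rot: [-1.821, -2.559, 0.001]
wrist_force: [1.8, 0.6, 0.3]
opening: 34.5
grasp_force: 0.0
```

Request:
move_arm:
  increments: "0 0 0 -39 10 0 -0.2;0 0 0 -39 10 0 -0.2;0 0 0 -39 10 0 -0.2;0 0 0 -39 10 0 -0.2;0 0 0 -39 10 0 -0.2"

```text
time_s: 1.45
ee_pos: [331.3, 408.9, 404.6]
eef_rot: [1.826, 2.557, -0.0]
wrist_force: [1.2, 0.7, -0.0]
opening: 34.2
grasp_force: 0.0
```

Request:
move_arm:
  increments: "0 0 0 -39 10 0 -0.2;0 0 0 -39 10 0 -0.2;0 0 0 -39 10 0 -0.2;0 0 0 -39 10 0 -0.2;0 0 0 -39 10 0 -0.2"

```text
time_s: 1.87
ee_pos: [441.8, 240.5, 404.8]
eef_rot: [1.826, 2.556, 0.001]
wrist_force: [1.2, 0.8, 0.2]
opening: 34.0
grasp_force: 0.0
```

Request:
move_arm:
  increments: "0 0 0 -39 10 0 -0.2;0 0 0 -39 10 0 -0.2;0 0 0 -39 10 0 -0.2;0 0 0 0 0 0 -0.2;0 0 0 0 0 0 -0.2"

```text
time_s: 2.28
ee_pos: [508.4, 139.5, 404.4]
eef_rot: [-1.831, -2.552, 0.001]
wrist_force: [0.5, 0.2, -0.1]
opening: 34.2
grasp_force: 0.0
```

```bash
python3 - <<'E'
from h import *
s=robot.observe();im=grab_frame("wrist");save("w1.png",im);np.save("w1.npy",[s["ee_pos"],s["eef_rot"]])
print(proj("wrist",[[591,45.5,174],[572,101,134],[594,-48,70]],s).round(0).tolist())
E
```

```text
[[388.0, 425.0], [384.0, 322.0], [339.0, 416.0]]
```

View pics/w1.png

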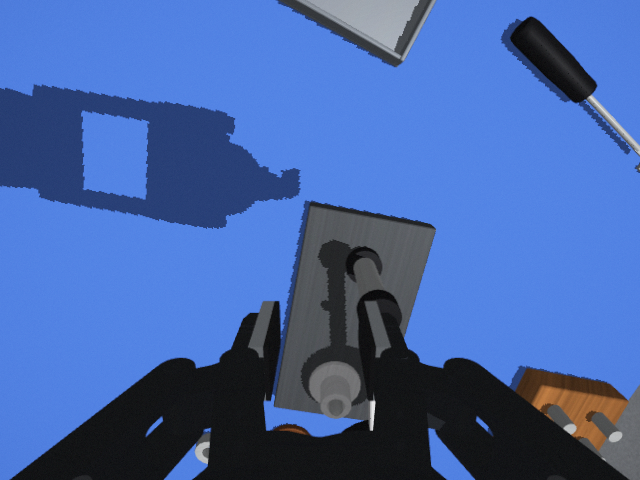

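The wrist view shows the housing hub and post tip at about (337,405), the column foot at (365,263) and the column hub at (379,308). The stand's far corners are at (311,206) and (434,230), and the arm bar is hidden by the right finger.

```bash
python3 - <<'E'
from h import *
p,r=np.load("w1.npy");s=dict(ee_pos=p,eef_rot=r)
for n,uv,z in (("post",(337,407),70),("post-top",(338,236),60),("hubtop",(379,306),134),("foot",(365,263),20),("c1",(311,206),20),("c2",(434,230),20),("c3",(275,405),20)):
    print(n,ray("top" if n=="post-top" else "wrist",[uv],z,s).round(1).tolist())
print("scene foot",ray("scene",[(374,267)],20).round(1), "flange",ray("scene",[(316,293)],28).round(1))
E
```

```text
post [[588.0, -37.3, 70.0]]
post-top [[597.4, -44.1, 60.0]]
hubtop [[564.0, 112.0, 134.0]]
foot [[570.7, 103.8, 20.0]]
c1 [[499.3, 142.6, 20.0]]
c2 [[623.8, 159.1, 20.0]]
c3 [[534.2, -100.1, 20.0]]
scene foot [[557.4 110.5  20. ]] flange [[591.7 -46.3  28. ]]
```

Request:
move_arm:
  increments: "0 0 0 -38.4 16 0 -0.2;0 0 0 -38.4 16 0 -0.2;0 0 0 -38.4 16 0 -0.2;0 0 0 0 0 20 -0.2;0 0 0 0 0 0 -0.2"

```text
time_s: 2.75
ee_pos: [590.1, 48.0, 381.1]
eef_rot: [-1.824, -2.552, 0.005]
wrist_force: [-1.3, 0.9, -1.8]
opening: 34.3
grasp_force: 0.0
```

```bash
python3 - <<'E'
from h import *
s=robot.observe();im=grab_frame("wrist");im2=grab_frame("scene");print(np.round(s["ee_pos"],1))
save("w2.png",np.hstack([im[200:480,170:490],im2[170:310,280:440].repeat(2,0).repeat(2,1)]))
E
```

```text
[590.1  48.  381.1]
```

View pics/w2.png

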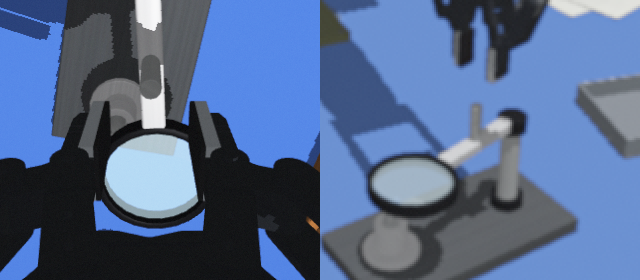

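The wrist view shows the pin midway between the pads, with its top at about (321,290) in the full frame. The lens lies below.

```bash
python3 - <<'E'
from h import *
s=robot.observe();print(ray("wrist",[(321,290),(321,262)],174,s).round(1),ray("wrist",[(321,262)],134,s).round(1),proj("wrist",[[590.5,45.5,174]],s))
E
```

```text
[[591.1  47.2 174. ]
 [585.9  62.2 174. ]] [[590.9  48.1 134. ]] [[318.84317345 292.37914001]]
```

Request:
move_arm:
  increments: "0 0 0 0 0 23 -0.2;0 0 0 0 0 23 -0.2;0 0 0 0 0 22 -0.2;0 0 0 0 0 0 -0.2"

```text
time_s: 3.18
ee_pos: [588.0, 49.8, 312.5]
eef_rot: [-1.819, -2.553, 0.007]
wrist_force: [-1.0, 0.3, -1.5]
opening: 34.1
grasp_force: 0.0
```

Request:
move_arm:
  increments: "0 0 -0.11 0.4 6.6 0 -0.2;0 0 -0.11 0.4 6.6 0 -0.2;0 0 -0.11 0.4 6.6 0 -0.2;0 0 -0.11 0.4 6.6 0 -0.2"

```text
time_s: 3.52
ee_pos: [612.0, 63.2, 318.2]
eef_rot: [-1.214, -2.896, 0.001]
wrist_force: [-3.3, -0.3, 0.4]
opening: 34.3
grasp_force: 1.2
```

Request:
move_arm:
  increments: "0 0 -0.11 0.4 6.6 1 -0.2;0 0 -0.11 0.4 6.6 1 -0.2;0 0 -0.11 0.4 6.6 0 -0.2;0 0 -0.11 0.4 6.6 0 -0.2"

```text
time_s: 3.85
ee_pos: [626.5, 85.2, 316.9]
eef_rot: [0.552, 3.092, -0.001]
wrist_force: [-2.8, -2.1, -0.1]
opening: 34.1
grasp_force: 1.2
```

Request:
move_arm:
  increments: "0 0 -0.11 0.4 6.6 0 -0.2;0 0 -0.11 0.4 6.6 0 -0.2;0 0 -0.11 0.4 6.6 0 -0.2;0 0 -0.11 0.4 6.6 0 -0.2;0 0 0 0 0 0 -0.2"

```text
time_s: 4.27
ee_pos: [630.1, 111.9, 316.9]
eef_rot: [-0.131, 3.137, 0.001]
wrist_force: [-0.2, -0.0, 0.0]
opening: 33.6
grasp_force: 0.0
```

```bash
python3 - <<'E'
from h import *
s=robot.observe();print(np.round(s["ee_pos"],1),np.round(s["wrist_force"],1),s["qpos"])
save("t2.png",np.vstack([cv2.resize(grab_frame("top")[180:300,230:500],None,fx=2,fy=2),cv2.resize(grab_frame("scene")[170:330,190:460],None,fx=2,fy=2)]))
E
```

```text
[630.1 111.9 316.9] [-0.2 -0.   0. ] [ 9.18408694e-02  1.69044679e-01  1.75182889e+00  4.34575497e-04
  1.21867115e+00 -1.56277725e+00]
```

View pics/t2.png

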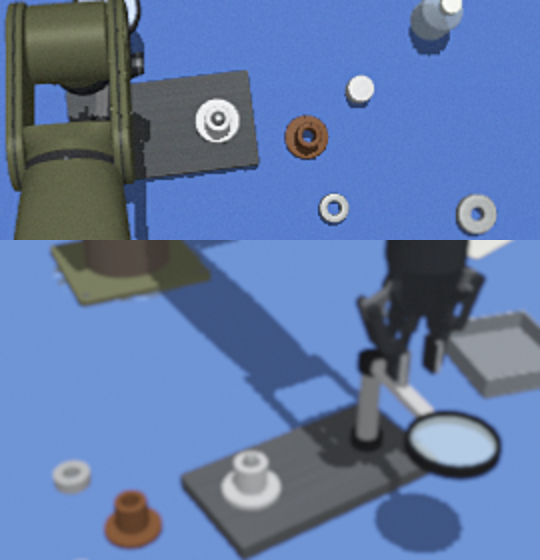

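The magnifier now stands well aside in both views. The housing is clear at top pixel (339,239), with the post tip inside its bore.

```bash
python3 - <<'E'
from m import *
im=grab_frame("top");hsv=cv2.cvtColor(im,cv2.COLOR_RGB2HSV);S,V=hsv[...,1],hsv[...,2]
a,c,ct=blob((V>140)&(S<80),(338,239));e=cv2.minEnclosingCircle(ct);print(a,c,e,cv2.boundingRect(ct))
print("flange",ray("top",[e[0],(e[0][0]+e[1],e[0][1])],26).round(1).tolist())
sub=V[228:252,326:352];print(sub[2:22:1,2:24])
sc=grab_frame("scene");h2=cv2.cvtColor(sc,cv2.COLOR_RGB2HSV)
a,c,ct=blob((h2[...,2]>140)&(h2[...,1]<80),(315,285));x,y,w,h=cv2.boundingRect(ct);print("scene",a,c,(x,y,w,h))
print("scene hub top guess",ray("scene",[(315.5,y+6)],60).round(1))
print("scene flange",ray("scene",[(x+w/2,y+h-9.5)],26).round(1),ray("scene",[(x,290),(x+w,290)],26).round(1).tolist())
sl=cv2.resize(sc[265:315,285:345],None,fx=8,fy=8,interpolation=2);tp=cv2.resize(im[222:254,322:356],None,fx=10,fy=10,interpolation=2)
H=400;sl=cv2.resize(sl,(480,400));tp=cv2.resize(tp,(320,300));o=np.zeros((400,800,3),np.uint8);o[:,:480]=sl;o[:300,480:]=tp;save("hs.png",o)
E
```

```text
295 [338.29152542 238.92542373] ((338.3428039550781, 239.8013153076172), 11.019319534301758) (328, 229, 22, 22)
flange [[590.3, -46.2, 26.0], [591.0, -75.9, 26.0]]
[[100  97  99  96  84 126 225 255 255 253 249 250 255 255 219 134  86  81
   91  96  95  98]
 [ 99  99  91  78 148 243 249 243 242 239 240 241 242 246 248 253 224 112
   80  90  97  96]
 [ 96  86  91 238 252 247 240 241 240 241 238 238 237 240 239 242 245 241
  150  88  92  92]
 [ 91  63 213 250 247 243 236 236 225 212 234 232 236 204 228 237 242 243
  250 152  88  96]
 [ 76 157 241 244 237 237 229 232 242 236 238 240 239 238 227 204 231 239
  244 177 102  91]
 [ 97 239 246 239 237 216 223 236 242 235 173 175 231 240 235 218 231 235
  237 250 177 104]
 [164 241 243 238 238 223 231 242 182 105  85  86  91 138 225 238 224 230
  238 245 200 109]
 [230 244 238 238 218 227 238 202 105  93 169 163 110  82 210 239 222 231
  237 240 248 146]
 [244 242 239 241 175 225 245 144  62 138 229 252 183  91 139 227 227 234
  236 238 253 171]
 [242 243 237 242 169 227 249 143  70 106 237 255 187  90 119 236 232 210
  230 241 252 170]
 [243 
[... 403 characters left out ...]
 247 248 247 247 238 176 114  93 231
  241 245 200 108]
 [ 81 240 246 241 245 156 105  92  97 116 127 151 129 109 102 105  92 229
  244 255 151  78]
 [ 45 106 246 248 250 165 103 111 107 104 100 104 112 118 111 103 229 247
  254 188 101  85]
 [ 89  39 162 249 250 248 155 102 115 115 113 115 110 110 103  92 233 253
  190 105  84  95]
 [ 97  86  90 139 245 252 252 156 110 115 113 112 104  97 232 249 255 206
   93  74  89  96]
 [ 99  96  90  47 120 239 255 255 159 100 101  97 229 251 255 255 172 101
   92  91  98  95]]
scene 651 [315.23348694 290.55760369] (300, 274, 31, 31)
scene hub top guess [[588.8 -45.6  60. ]]
scene flange [[596.2 -49.4  26. ]] [[567.1, -71.7, 26.0], [594.0, -13.4, 26.0]]
```

View pics/hs.png

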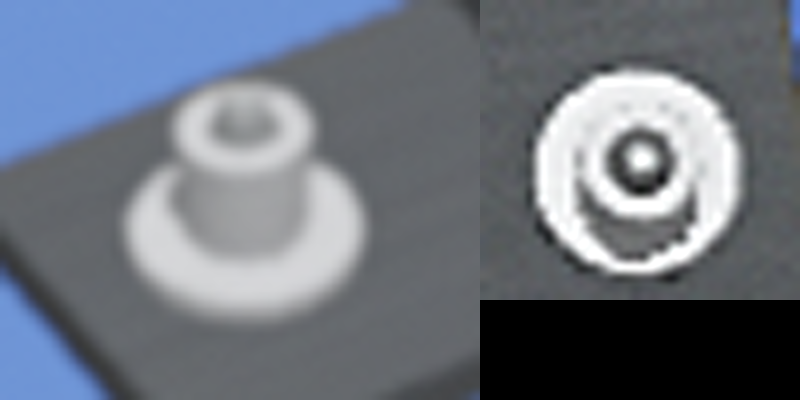

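Request:
move_arm:
  increments: "0 0 0 0 0 -30 -0.2;0 0 0 0 0 -33 -0.2;0 0 0 13 -38.5 0 0.5;0 0 0 13 -38.5 0 0.5;0 0 0 13 -38.5 0 0.5"

```text
time_s: 4.88
ee_pos: [600.3, -9.2, 379.5]
eef_rot: [-0.125, 3.136, -0.001]
wrist_force: [0.4, -1.0, -1.3]
opening: 63.9
grasp_force: 0.0
```

Request:
move_arm:
  increments: "0 0 0 13 -38.5 0 0.5;0 0 0 0 0 35 0.5;0 0 0 0 0 35 0.5;0 0 0 0 0 20 0.5;0 0 0 0 0 0 0.5"

```text
time_s: 5.3
ee_pos: [588.5, -48.1, 282.1]
eef_rot: [0.12, -3.129, -0.003]
wrist_force: [-1.8, -0.1, -0.9]
opening: 64.1
grasp_force: 0.0
```

```bash
python3 - <<'E'
from h import *
s=robot.observe();im=grab_frame("wrist");save("w3.png",im);print(np.round(s["ee_pos"],1),s["eef_rot"])
print(proj("wrist",[[591,-46,70],[591,-46,60],s["ee_pos"]-[0,0,155]],s).round(0).tolist(),ray("top",[(338.8,238.6)],65))
E
```

```text
[588.5 -48.1 282.1] [ 0.12010456 -3.12946324 -0.00338237]
[[321.0, 290.0], [321.0, 283.0], [317.0, 345.0]] [[590.16187346 -46.23625585  65.        ]]
```

View pics/w3.png

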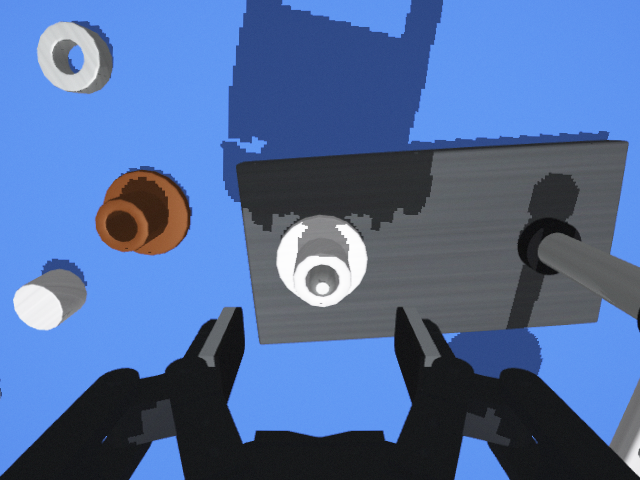

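Post tip is at (322,288), against a predicted (321,290), so the post is at about (590,-46). The grey housing lies between the open pads.

Request:
move_arm:
  increments: "0 0 0 -2 2 25 0.5;0 0 0 0 0 25 0.5;0 0 0 0 0 23 0.5;0 0 0 0 0 0 0.5;0 0 0 0 0 0 0.5"

```text
time_s: 5.77
ee_pos: [593.1, -45.5, 215.8]
eef_rot: [-0.124, 3.139, -0.0]
wrist_force: [0.4, 0.5, 1.0]
opening: 63.9
grasp_force: 0.0
```

Request:
move_arm:
  increments: "0 0 0 2.8 -0.5 8 0.5;0 0 0 0 0 0 0.5;0 0 0 0 0 0 0.5"

```text
time_s: 6.02
ee_pos: [590.3, -46.5, 208.2]
eef_rot: [-0.124, 3.137, -0.001]
wrist_force: [-0.0, -1.0, -0.7]
opening: 64.3
grasp_force: 0.0
```

Request:
move_arm:
  increments: "0 0 0 0 0 0 -0.4;0 0 0 0 0 0 -0.4;0 0 0 0 0 0 -0.4;0 0 0 0 0 0 -0.4;0 0 0 0 0 0 -0.4"
  grip_force: 30

```text
time_s: 6.43
ee_pos: [590.3, -46.5, 207.7]
eef_rot: [-0.124, 3.138, -0.001]
wrist_force: [-0.5, 0.4, 4.8]
opening: 32.0
grasp_force: 30.4
```

Request:
move_arm:
  increments: "0 0 0 0 0 -8 -0.4;0 0 0 0 0 -20 -0.4;0 0 0 0 0 -35 -0.4;0 0 0 0 0 -35 -0.4;0 0 0 0 0 -35 -0.4"
  grip_force: 40

```text
time_s: 6.85
ee_pos: [589.3, -46.2, 340.2]
eef_rot: [0.124, -3.137, -0.001]
wrist_force: [0.4, -0.6, -1.1]
opening: 32.2
grasp_force: 42.3
```

Request:
move_arm:
  increments: "0 0 0 0 0 -35 -0.4;0 0 0 4 15 0 -0.4;0 0 0 8 30 0 -0.4;0 0 0 8 40 0 -0.4;0 0 0 8 40 0 -0.4"

```text
time_s: 7.27
ee_pos: [551.1, 76.8, 374.1]
eef_rot: [0.121, -3.138, -0.0]
wrist_force: [1.0, 0.2, -2.5]
opening: 32.0
grasp_force: 42.3
```

Request:
move_arm:
  increments: "0 0 0 8 40 0 -0.4;0 0 0 8 40 0 -0.4;0 0 0 8 40 0 -0.4;0 0 0 8 40 0 -0.4;0 0 0 8 40 0 -0.4"

```text
time_s: 7.68
ee_pos: [494.8, 274.0, 373.9]
eef_rot: [0.124, -3.138, 0.001]
wrist_force: [0.0, 0.7, -1.1]
opening: 32.1
grasp_force: 42.3
```

Request:
move_arm:
  increments: "0 0 0 8 40 0 -0.4;0 0 0 8 30 0 -0.4;0 0 0 0 20 0 -0.4;0 0 0 0 0 0 -0.4;0 0 0 0 0 0 -0.4"

```text
time_s: 8.1
ee_pos: [472.5, 361.5, 373.7]
eef_rot: [0.128, -3.137, 0.002]
wrist_force: [0.3, -0.3, -1.7]
opening: 31.7
grasp_force: 42.3
```

Request:
move_arm:
  increments: "0 0 0 0 0 20 -0.4;0 0 0 0 0 35 -0.4;0 0 0 0 0 35 -0.4;0 0 0 0 0 35 -0.4;0 0 0 0 0 25 -0.4"

```text
time_s: 8.52
ee_pos: [472.5, 358.5, 221.0]
eef_rot: [0.122, -3.135, 0.004]
wrist_force: [-0.4, -0.3, -0.7]
opening: 31.7
grasp_force: 42.3
```

Request:
move_arm:
  increments: "0 0 0 0 0 15 -0.4;0 0 0 0 0 5 -0.4;0 0 0 0 0 0 -0.4;0 0 0 0 0 0 -0.4;0 0 0 0 0 0 -0.4"

```text
time_s: 8.93
ee_pos: [474.2, 360.8, 206.7]
eef_rot: [-0.123, 3.136, 0.002]
wrist_force: [-0.2, -0.2, -1.4]
opening: 32.0
grasp_force: 42.3
```

Request:
move_arm:
  increments: "0 0 0 0 0 5 -0.4;0 0 0 0 0 4 -0.4;0 0 0 0 0 2 -0.4;0 0 0 0 0 1 -0.4;0 0 0 0 0 0 -0.4"

```text
time_s: 9.35
ee_pos: [473.1, 360.6, 192.3]
eef_rot: [0.125, -3.139, 0.001]
wrist_force: [-0.5, -0.3, -1.1]
opening: 32.0
grasp_force: 42.3
```

Request:
move_arm:
  increments: "0 0 0 0 0 1 -0.4;0 0 0 0 0 1 -0.4;0 0 0 0 0 1 -0.4;0 0 0 0 0 0 -0.4"

```text
time_s: 9.68
ee_pos: [473.5, 360.9, 191.7]
eef_rot: [0.125, -3.138, 0.001]
wrist_force: [-5.5, -3.6, 10.6]
opening: 31.7
grasp_force: 43.5
```

Request:
move_arm:
  increments: "0 0 0 0 0 -0.5 -0.15;0 0 0 0 0 0 0;0 0 0 0 0 0 0.3;0 0 0 0 0 0 0.3;0 0 0 0 0 0 0.3"

```text
time_s: 10.1
ee_pos: [473.3, 360.6, 190.0]
eef_rot: [0.124, -3.139, 0.0]
wrist_force: [-0.5, 0.1, 1.3]
opening: 55.2
grasp_force: 0.0
```

Request:
move_arm:
  increments: "0 0 0 0 0 -10 0.3;0 0 0 0 0 -30 0.3;0 0 0 0 0 -35 0.5;0 0 0 0 0 -35 0.8;0 0 0 0 0 -35 0.8"

```text
time_s: 10.52
ee_pos: [473.0, 360.5, 337.3]
eef_rot: [0.124, -3.139, 0.0]
wrist_force: [0.6, 0.1, -0.3]
opening: 76.6
grasp_force: 0.0
```

```bash
python3 - <<'E'
from m import *
im=grab_frame("scene");t=grab_frame("top")
save("r1.png",np.hstack([cv2.resize(im[170:270,380:500],None,fx=3,fy=3),cv2.resize(t[230:330,130:250],None,fx=3,fy=3)]))
print(ray("scene",[(442,226)],4))
hsv=cv2.cvtColor(t,cv2.COLOR_RGB2HSV);S,V=hsv[...,1],hsv[...,2]
for n,uv,z in(("spacer",(468,287),20),("collar",(397,284),16)):
    a,c,ct=blob((S<90)&(V>90),uv);print(n,a,ray("top",[cv2.minEnclosingCircle(ct)[0]],z).round(1))
# post tip
print(V[232:246,332:346]);print(robot.observe()["ee_pos"],robot.observe()["qpos"])
E
```

```text
[[462.59145965 371.9754821    4.        ]]
spacer 282 [[ 472.4 -401.3   20. ]]
collar 130 [[ 476.7 -207.1   16. ]]
[[ 94  93  96  99  91 101  94  97 101  98  94  97 101  95]
 [101  99  95  99  96  94  98  99  94  97  94  97  98  98]
 [101  98  98  97  96  98 102 105 102 100 106 104 105  99]
 [ 98 108 103  98 100  99  96  93  99  97  98 102 103 103]
 [ 99 101 100 101 102  93  99  92  93  95  96  98  98  94]
 [ 97  94  94  97  94 107 182 172 125  97  95  96 100  96]
 [ 99  97  90  97  93 148 230 250 190 111  93  99  97  96]
 [ 94 100  95  93  89 103 239 255 191 105  93  99 103 100]
 [101 101 103  94  78  92 138 123 103  92  97  97  95  97]
 [100 100 100 100  83  78  89  84  80  92  96  97  97  99]
 [ 94  95  96 102  72  76  83  81  55  97 102 100 104  99]
 [ 98  99 100 103  63  52  56  52  43  92  98  96  99  96]
 [ 95 100  92  99  60  48  47  44  37  92  97 100  95  96]
 [ 97  93  96 102  56  46  47  47  36  92  97  99  96  97]]
[475.0181031  361.80049182 344.45505881] [ 5.61034655e-01  5.01708644e-02  1.83251137e+00 -1.06027436e-05
  1.24420269e+00 -1.08903252e+00]
```

View pics/r1.png

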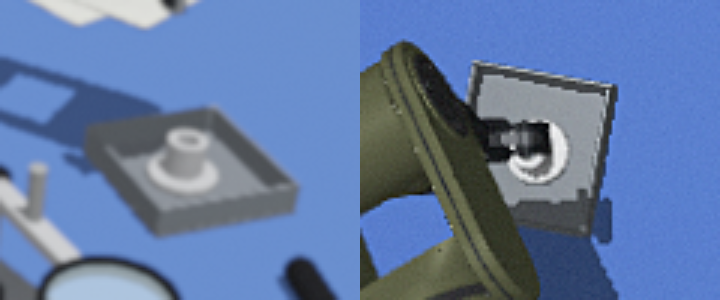

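Housing stands upright in the middle of the tray (scene crop, about (185,165)). Next is the spacer.

Request:
move_arm:
  increments: "0 0 0 2.4 -16 0 1;0 0 0 3 -25 0 1;0 0 0 3.2 -40 0 1;0 0 0 3.2 -40 0 1;0 0 0 3.2 -40 0 1"

```text
time_s: 11.03
ee_pos: [469.9, 196.9, 333.5]
eef_rot: [0.126, -3.136, 0.002]
wrist_force: [0.7, -0.1, -0.1]
opening: 85.2
grasp_force: 0.0
```

Request:
move_arm:
  increments: "0 0 0 3.2 -40 0 1;0 0 0 3.2 -40 0 1;0 0 0 3.2 -40 0 1;0 0 0 3.2 -40 0 1;0 0 0 3.2 -40 0 1"

```text
time_s: 11.45
ee_pos: [469.4, -3.9, 333.7]
eef_rot: [0.124, -3.137, -0.0]
wrist_force: [1.0, -0.8, -0.5]
opening: 85.2
grasp_force: 0.0
```

Request:
move_arm:
  increments: "0 0 0 3.2 -40 0 1;0 0 0 3.2 -40 0 1;0 0 0 3.2 -40 0 1;0 0 0 3.2 -40 0 1;0 0 0 3.2 -40 0 1"

```text
time_s: 11.87
ee_pos: [469.1, -204.4, 333.7]
eef_rot: [0.123, -3.137, -0.002]
wrist_force: [1.2, 0.0, 0.0]
opening: 85.4
grasp_force: 0.0
```

Request:
move_arm:
  increments: "0 0 0 3.2 -40 0 1;0 0 0 3.2 -40 0 1;0 0 0 3.2 -40 0 1;0 0 0 3.2 -40 0 1;0 0 0 3.2 -40 0 1"

```text
time_s: 12.28
ee_pos: [469.0, -404.8, 333.4]
eef_rot: [0.123, -3.137, -0.004]
wrist_force: [0.7, -0.5, -0.1]
opening: 85.5
grasp_force: 0.0
```

Request:
move_arm:
  increments: "0 0 0 0 0 35 1;0 0 0 0 0 30 1;0 0 0 0 0 0 1;0 0 0 0 0 0 1"

```text
time_s: 12.62
ee_pos: [469.0, -402.2, 266.7]
eef_rot: [0.123, -3.134, -0.009]
wrist_force: [0.7, -0.9, 0.1]
opening: 85.0
grasp_force: 0.0
```

```bash
python3 - <<'E'
from m import *
s=robot.observe();im=grab_frame("wrist");print(np.round(s["ee_pos"],1),s["eef_rot"],s["qpos"][5])
hsv=cv2.cvtColor(im,cv2.COLOR_RGB2HSV);S,V=hsv[...,1],hsv[...,2]
p=proj("wrist",[[472.3,-401.5,20]],s)[0];a,c,ct=blob((S<60)&(V>140),p);e=cv2.fitEllipse(ct);print(p,a,c,e);P=ray("wrist",[e[0],c],15,s);print(P.round(1))
save("w4.png",im)
t=grab_frame("top");g=cv2.cvtColor(t,cv2.COLOR_RGB2GRAY)[235:243,334:344].astype(float)-105;g[g<0]=0
v,u=np.indices(g.shape);q=(334+(g*u).sum()/g.sum(),235+(g*v).sum()/g.sum());print("post",q,ray("top",[q],68))
E
```

```text
[ 469.  -402.2  266.7] [ 0.12322451 -3.1338121  -0.00889877] -2.4449891908362766
[316.98774414 266.67974516] 4166 [314.59385502 264.86773884] ((314.60211181640625, 264.8961181640625), (73.14781188964844, 83.59219360351562), 92.90603637695312)
[[ 473.1 -403.    15. ]
 [ 473.1 -403.    15. ]]
post (np.float64(338.75132275132273), np.float64(238.3111111111111)) [[590.6507983  -46.00449601  68.        ]]
```

View pics/w4.png

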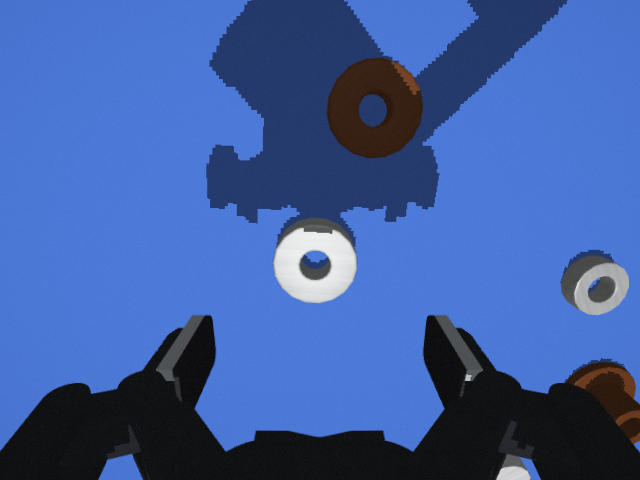

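Wrist view: spacer bright at (315,265), centred between the open pads. The brown ring at (374,107) is clear of the fingers, and the collar is at (598,285).

Request:
move_arm:
  increments: "0 0 0 -4 -0.6 25 1;0 0 0 0 0 25 1;0 0 0 0 0 20 1;0 0 0 0 0 5 1;0 0 0 0 0 0 1"

```text
time_s: 13.13
ee_pos: [474.8, -402.8, 195.3]
eef_rot: [0.126, -3.138, -0.001]
wrist_force: [0.6, 0.9, 0.6]
opening: 85.3
grasp_force: 0.0
```

Request:
move_arm:
  increments: "0 0 0 0 0 0 1;0 0 0 0 0 0 1"

```text
time_s: 13.3
ee_pos: [475.6, -403.9, 198.0]
eef_rot: [-0.125, 3.136, -0.005]
wrist_force: [0.1, 0.4, 0.5]
opening: 85.1
grasp_force: 0.0
```

Request:
move_arm:
  increments: "0 0 0 2.3 1.3 10 1;0 0 0 0 0 8 1;0 0 0 0 0 3 1;0 0 0 0 0 0 1;0 0 0 0 0 0 1"

```text
time_s: 13.72
ee_pos: [472.1, -402.0, 173.6]
eef_rot: [0.124, -3.138, -0.001]
wrist_force: [0.0, 0.3, 0.3]
opening: 85.4
grasp_force: 0.0
```

Request:
move_arm:
  increments: "0 0 0 0 0 -2 1;0 0 0 0 0 0 1;0 0 0 0 0 0 1"

```text
time_s: 13.97
ee_pos: [472.6, -402.3, 176.8]
eef_rot: [-0.124, 3.138, -0.001]
wrist_force: [0.3, 0.6, -0.4]
opening: 85.6
grasp_force: 0.0
```

Request:
move_arm:
  increments: "0 0 0 0 0 0 0.1;0 0 0 0 0 0 0.1;0 0 0 0 0 0 0.1;0 0 0 0 0 0 0.1;0 0 0 0 0 0 0.1"
  grip_force: 50

```text
time_s: 14.38
ee_pos: [472.6, -402.4, 177.0]
eef_rot: [-0.124, 3.138, -0.001]
wrist_force: [1.0, -0.3, 3.6]
opening: 51.4
grasp_force: 52.9
```

Request:
move_arm:
  increments: "0 0 0 0 0 -10 0.1;0 0 0 0 0 -25 0.1;0 0 0 0 0 -30 0.1;0 0 0 0 0 -25 0.1;0 0 0 -10.6 22 0 0.1"

```text
time_s: 14.8
ee_pos: [481.8, -382.9, 273.3]
eef_rot: [-0.119, 3.132, -0.015]
wrist_force: [2.0, -0.1, -0.5]
opening: 51.7
grasp_force: 53.0
```

Request:
move_arm:
  increments: "0 0 0 -15 36 0 0.1;0 0 0 -15 36 0 0.1;0 0 0 -15 36 0 0.1;0 0 0 -15 36 0 0.1;0 0 0 -15 36 0 0.1"

```text
time_s: 15.22
ee_pos: [541.4, -192.0, 265.9]
eef_rot: [0.124, -3.138, -0.001]
wrist_force: [0.7, 0.6, -2.0]
opening: 51.4
grasp_force: 53.0
```

Request:
move_arm:
  increments: "0 0 0 -15 36 0 0.1;0 0 0 -15 36 0 0.1;0 0 0 -15 36 0 0.1;0 0 0 -15 36 0 0.1;0 0 0 0 0 0 0.1"

```text
time_s: 15.63
ee_pos: [590.8, -40.2, 266.1]
eef_rot: [-0.133, 3.139, 0.004]
wrist_force: [-0.8, -1.2, -1.8]
opening: 51.3
grasp_force: 53.1
```

Request:
move_arm:
  increments: "0 0 0 0 0 0 0.1;0 0 0 0 0 0 0.1;0 0 0 0 0 0 0.1;0 0 0 0 0 0 0.1"

```text
time_s: 15.97
ee_pos: [589.7, -47.0, 266.0]
eef_rot: [0.121, -3.139, 0.0]
wrist_force: [-0.3, 0.0, -2.1]
opening: 51.4
grasp_force: 53.1
```

```bash
cat > post.py <<'E'
from m import *
s=robot.observe();im=grab_frame("wrist");np.save("w5.npy",im);print(np.round(s["ee_pos"],1),np.round(s["eef_rot"],3))
g=s["ee_pos"];print("px post tip",proj("wrist",[[590.4,-46,70]],s).round(1),"ring centre at z-165, -155",proj("wrist",[g-[0,0,157],g-[0,0,165]],s).round(1))
save("w5.png",im)
E
python3 post.py
```

```text
[589.7 -47.  266. ] [ 0.121 -3.139  0.   ]
px post tip [[320.4 297. ]] ring centre at z-165, -155 [[318.3 338.9]
 [318.4 328.3]]
```

View pics/w5.png

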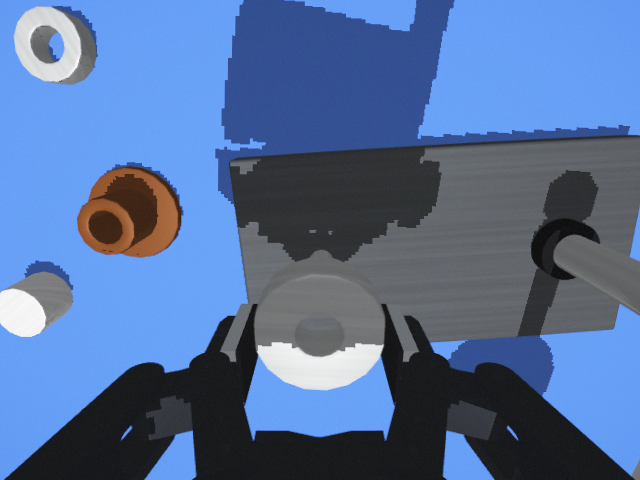

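Wrist view: spacer level in the fingers, with its bore at about (320,335). I'll measure the bore edges to get its offset from the tool.

```bash
python3 - <<'E'
from h import *
im=np.load("w5.npy");g=cv2.cvtColor(im,cv2.COLOR_RGB2GRAY)
print("col",[(v,int(g[v,320])) for v in range(250,400,1) if abs(int(g[v,320])-int(g[v-2,320]))>8])
print("row338",[(u,int(g[338,u])) for u in range(245,395) if abs(int(g[338,u])-int(g[338,u-2]))>8])
s=robot.observe()
import itertools
P0=s["ee_pos"]
t=np.linspace(0,2*np.pi,361)
for z in(155,157,160):
  for r in(27,9.5):
    q=proj("wrist",np.c_[P0[0]+r*np.cos(t),P0[1]+r*np.sin(t),0*t+P0[2]-z],s);print(z,r,q.min(0).round(1),q.max(0).round(1))
E
```

```text
col [(250, 104), (251, 105), (274, 115), (275, 136), (276, 132), (278, 123), (356, 147), (357, 222), (358, 238), (359, 239), (389, 220), (390, 163), (391, 155)]
row338 [(254, 46), (255, 115), (256, 116), (295, 102), (296, 100), (344, 109), (345, 114), (384, 57), (385, 22), (386, 25)]
155 27 [249.1 277.8] [387.5 397.6]
155 9.5 [294.  320.1] [342.7 362.1]
157 27 [250.  275.7] [386.6 394.3]
157 9.5 [294.3 317.5] [342.4 359.1]
160 27 [251.3 272.6] [385.4 389.5]
160 9.5 [294.8 313.7] [341.9 354.8]
```

Request:
move_arm:
  increments: "0 0 0 -1 0.7 8 0.1;0 0 0 0 0 8 0.1;0 0 0 0 0 6 0.1;0 0 0 0 0 4 0.1;0 0 0 0 0 0 0.1"

```text
time_s: 16.43
ee_pos: [590.3, -44.9, 238.2]
eef_rot: [0.124, -3.136, -0.001]
wrist_force: [0.0, 0.4, -2.5]
opening: 51.3
grasp_force: 53.1
```

Request:
move_arm:
  increments: "0 0 0 0 0 0 0.1;0 0 0 0 0 0 0.1;0 0 0 0 0 0 0.1"

```text
time_s: 16.68
ee_pos: [591.3, -44.9, 240.7]
eef_rot: [-0.124, 3.138, -0.0]
wrist_force: [-0.8, 0.1, -1.7]
opening: 51.2
grasp_force: 53.1
```

Request:
move_arm:
  increments: "0 0 0 0.5 -1.2 3 0.1;0 0 0 0 0 5 0.1;0 0 0 0 0 5 0.1;0 0 0 0 0 5 0.1;0 0 0 0 0 0 0.1"

```text
time_s: 17.1
ee_pos: [589.9, -46.0, 220.4]
eef_rot: [0.124, -3.136, -0.001]
wrist_force: [-0.4, 0.0, -2.0]
opening: 51.4
grasp_force: 53.1
```

Request:
move_arm:
  increments: "0 0 0 0 0 5 0.1;0 0 0 0 0 5 0.1;0 0 0 0 0 5 0.1;0 0 0 0 0 0 0.1;0 0 0 0 0 0 0.1"

```text
time_s: 17.52
ee_pos: [590.4, -46.1, 206.6]
eef_rot: [0.124, -3.138, -0.0]
wrist_force: [0.3, -0.5, -1.5]
opening: 51.3
grasp_force: 53.1
```

Free of contact so far. About 9 mm left to go.

Request:
move_arm:
  increments: "0 0 0 0 0 3 0.1;0 0 0 0 0 3 0.1;0 0 0 0 0 2 0.1;0 0 0 0 0 0 0.1;0 0 0 0 0 0 0.1"

```text
time_s: 17.93
ee_pos: [590.6, -46.1, 199.0]
eef_rot: [0.124, -3.139, -0.0]
wrist_force: [0.1, 1.1, -1.4]
opening: 51.8
grasp_force: 53.1
```

Request:
move_arm:
  increments: "0 0 0 0 0 1 0.1;0 0 0 0 0 1 0.1;0 0 0 0 0 0 0.1;0 0 0 0 0 0 0.1"

```text
time_s: 18.27
ee_pos: [590.6, -46.1, 197.2]
eef_rot: [0.124, -3.139, -0.0]
wrist_force: [-0.7, -0.0, -1.4]
opening: 51.5
grasp_force: 53.1
```

Request:
move_arm:
  increments: "0 0 0 0 0 0.7 0.1;0 0 0 0 0 0 0.1;0 0 0 0 0 0 0.6;0 0 0 0 0 0 0.8;0 0 0 0 0 0 0.8"

```text
time_s: 18.68
ee_pos: [590.9, -46.2, 196.9]
eef_rot: [-0.124, 3.138, -0.0]
wrist_force: [0.2, -0.2, 0.8]
opening: 76.8
grasp_force: 0.0
```

Request:
move_arm:
  increments: "0 0 0 0 0 -10 0.8;0 0 0 0 0 -25 0.8;0 0 0 0 0 -35 0.8;0 0 0 0 0 -20 0.8;0 0 0 0 0 0 0.8"

```text
time_s: 19.1
ee_pos: [592.8, -46.4, 294.0]
eef_rot: [-0.124, 3.128, -0.004]
wrist_force: [0.3, -0.6, 1.6]
opening: 76.8
grasp_force: 0.0
```

```bash
python3 - <<'E'
from m import *
s=robot.observe();im=grab_frame("wrist");print(np.round(s["ee_pos"],1),np.round(s["eef_rot"],3))
g=cv2.cvtColor(im,cv2.COLOR_RGB2GRAY);cv2.imwrite("pics/w6.png",g)
hsv=cv2.cvtColor(im,cv2.COLOR_RGB2HSV)
P=[590.6,-46.1]
t=np.linspace(0,6.28,361)
for z in(40,50):
  q=proj("wrist",np.c_[P[0]+27*np.cos(t),P[1]+27*np.sin(t),0*t+z],s);print(z,q.min(0).round(1),q.max(0).round(1))
c=proj("wrist",[[*P,40]],s)[0];u0,v0=c.round().astype(int);print(u0,v0)
print("row",[(u,int(g[v0,u])) for u in range(u0-70,u0+70) if abs(int(g[v0,u])-int(g[v0,u-2]))>25])
print("col",[(v,int(g[v,u0])) for v in range(v0-60,v0+60) if abs(int(g[v,u0])-int(g[v-2,u0]))>25])
sc=grab_frame("scene");x=sc[265:315,285:345]
h=cv2.cvtColor(sc,cv2.COLOR_RGB2HSV);a,cc,ct=blob((h[...,2]>135)&(h[...,1]<80),(315,290));print(a,cc,cv2.boundingRect(ct),proj("scene",[[*P,20],[*P,40],[*P,70]]).round(1).tolist())
E
```

```text
[592.8 -46.4 294. ] [-0.124  3.128 -0.004]
40 [278.5 207.2] [362.8 286.9]
50 [276.7 211. ] [364.5 293.6]
321 249
row [(252, 84), (253, 95), (280, 152), (281, 217), (282, 240), (283, 246), (305, 214), (306, 141), (307, 92), (308, 88), (336, 154), (337, 224), (338, 244), (339, 250), (362, 169), (363, 96), (364, 98)]
col [(201, 91), (202, 96), (219, 144), (220, 251), (221, 250), (226, 108), (227, 106), (259, 234), (260, 251), (271, 156), (272, 174), (273, 246), (274, 245), (284, 211), (285, 105), (286, 105)]
426 [315.68544601 289.68544601] (302, 276, 27, 26) [[315.9, 295.6], [315.8, 288.2], [315.6, 276.7]]
```

The spacer outline agrees with it lying fully home (edges at u 280 to 362, bottom edge at v 284). On to the collar.

Request:
move_arm:
  increments: "0 0 0 25.7 -30.2 0 0.8;0 0 0 25.7 -30.2 0 0.8;0 0 0 25.7 -30.2 0 0.8;0 0 0 25.7 -30.2 0 0.8;0 0 0 25.7 -30.2 0 0.6"

```text
time_s: 19.62
ee_pos: [472.6, -207.5, 284.8]
eef_rot: [0.125, -3.136, -0.003]
wrist_force: [0.4, -0.4, -0.5]
opening: 68.8
grasp_force: 0.0
```

Request:
move_arm:
  increments: "0 0 0 0 0 20 0.6;0 0 0 0 0 0 0.6;0 0 0 0 0 0 0.6;0 0 0 0 0 0 0.6;0 0 0 0 0 0 0.6"

```text
time_s: 20.03
ee_pos: [475.2, -206.1, 266.8]
eef_rot: [-0.127, 3.139, 0.0]
wrist_force: [0.2, 0.6, -0.4]
opening: 68.5
grasp_force: 0.0
```

```bash
python3 - <<'E'
from m import *
s=robot.observe();im=grab_frame("wrist");print(np.round(s["ee_pos"],1),np.round(s["eef_rot"],3),s["qpos"][5])
hsv=cv2.cvtColor(im,cv2.COLOR_RGB2HSV);S,V=hsv[...,1],hsv[...,2]
p=proj("wrist",[[476.7,-207.1,16]],s)[0];a,c,ct=blob((S<60)&(V>150),p);e=cv2.fitEllipse(ct);print(p,a,c,e,ray("wrist",[e[0]],16,s).round(1))
E
```

```text
[ 475.2 -206.1  266.8] [-0.127  3.139  0.   ] -2.1646383226943
[316.81366604 259.70606126] 1973 [317.2427775  257.54738976] ((317.2468566894531, 257.72332763671875), (55.339263916015625, 59.6750373840332), 89.40045928955078) [[ 475.3 -206.9   16. ]]
```

Request:
move_arm:
  increments: "0 0 0 -1.2 -1.4 25 0.6;0 0 0 0 0 25 0.6;0 0 0 0 0 20 0.6;0 0 0 0 0 8 0.6;0 0 0 0 0 0 0.6"

```text
time_s: 20.5
ee_pos: [475.3, -207.0, 186.6]
eef_rot: [0.126, -3.135, -0.004]
wrist_force: [-0.2, 0.3, -0.5]
opening: 68.0
grasp_force: 0.0
```

Request:
move_arm:
  increments: "0 0 0 0 0 0 0.6;0 0 0 0 0 0 0.6;0 0 0 0 0 0 0.6;0 0 0 0 0 0 0.6;0 0 0 0 0 0 0.6"

```text
time_s: 20.92
ee_pos: [476.2, -208.3, 189.6]
eef_rot: [-0.124, 3.138, -0.002]
wrist_force: [0.4, -0.7, -0.3]
opening: 68.4
grasp_force: 0.0
```

Request:
move_arm:
  increments: "0 0 0 -0.3 0.9 5 0.6;0 0 0 0 0 5 0.6;0 0 0 0 0 3 0.6;0 0 0 0 0 0.5 0.6;0 0 0 0 0 0 0.6"

```text
time_s: 21.33
ee_pos: [475.7, -207.1, 174.3]
eef_rot: [0.124, -3.138, -0.001]
wrist_force: [-0.0, -0.3, 0.4]
opening: 68.2
grasp_force: 0.0
```

Request:
move_arm:
  increments: "0 0 0 0 0 0 0.6;0 0 0 0 0 0 0.6;0 0 0 0 0 0 0.6"

```text
time_s: 21.58
ee_pos: [476.1, -207.3, 175.2]
eef_rot: [-0.124, 3.139, -0.0]
wrist_force: [-0.1, 0.4, -1.0]
opening: 68.4
grasp_force: 0.0
```

Request:
move_arm:
  increments: "0 0 0 0 0 0 -0.2;0 0 0 0 0 0 -0.2;0 0 0 0 0 0 -0.2;0 0 0 0 0 0 -0.2;0 0 0 0 0 0 -0.2"
  grip_force: 40

```text
time_s: 22.0
ee_pos: [476.3, -207.3, 175.6]
eef_rot: [-0.124, 3.138, -0.001]
wrist_force: [-0.9, 0.4, 3.5]
opening: 38.0
grasp_force: 40.5
```

Request:
move_arm:
  increments: "0 0 0 0 0 -10 -0.2;0 0 0 0 0 -25 -0.2;0 0 0 0 0 -30 -0.2;0 0 0 0 0 -25 -0.2;0 0 0 -16 19 0 -0.2"

```text
time_s: 22.42
ee_pos: [491.4, -189.5, 271.4]
eef_rot: [-0.119, 3.131, -0.01]
wrist_force: [2.0, -0.2, 0.5]
opening: 38.1
grasp_force: 40.5
```

Request:
move_arm:
  increments: "0 0 0 -26 31 0 -0.2;0 0 0 -26 31 0 -0.2;0 0 0 -26 31 0 -0.2;0 0 0 -20 24 0 -0.2;0 0 0 -12.7 15.7 0 -0.2"

```text
time_s: 22.83
ee_pos: [591.4, -43.3, 265.4]
eef_rot: [-0.128, 3.138, 0.001]
wrist_force: [0.3, 0.8, -1.1]
opening: 38.0
grasp_force: 40.5
```

Request:
move_arm:
  increments: "0 0 0 0 0 0 -0.2;0 0 0 0 0 0 -0.2;0 0 0 0 0 0 -0.2;0 0 0 0 0 0 -0.2;0 0 0 0 0 0 -0.2"

```text
time_s: 23.25
ee_pos: [589.7, -46.9, 265.0]
eef_rot: [0.122, -3.139, 0.0]
wrist_force: [-0.4, 0.4, -0.9]
opening: 37.6
grasp_force: 40.5
```

```bash
python3 - <<'E'
from h import *
s=robot.observe();im=grab_frame("wrist");g=cv2.cvtColor(im,cv2.COLOR_RGB2GRAY);P0=s["ee_pos"];print(P0.round(1) if hasattr(P0,"round") else P0)
t=np.linspace(0,6.28,361)
for r in(20,9.5):
  q=proj("wrist",np.c_[P0[0]+r*np.cos(t),P0[1]+r*np.sin(t),0*t+P0[2]-159.6],s);print(r,q.min(0).round(1),q.max(0).round(1))
print("col",[(v,int(g[v,320])) for v in range(250,400) if abs(int(g[v,320])-int(g[v-2,320]))>8])
for v in(330,):print("row",[(u,int(g[v,u])) for u in range(245,395) if abs(int(g[v,u])-int(g[v,u-2]))>8])
E
```

```text
[589.7 -46.9 265. ]
20 [268.6 289.9] [368.1 376.6]
9.5 [294.7 314.2] [342.  355.3]
col [(257, 108), (258, 103), (291, 125), (292, 128), (294, 118), (295, 113), (312, 139), (313, 202), (314, 160), (315, 109), (316, 114), (355, 210), (356, 242), (357, 244), (374, 187), (375, 156), (376, 154)]
row [(247, 50), (248, 99), (249, 107), (250, 110), (261, 91), (262, 33), (263, 22), (264, 23), (271, 43), (272, 84), (273, 120), (274, 118), (296, 100), (297, 100), (344, 118), (345, 117), (366, 90), (367, 43), (368, 22), (369, 22), (377, 90), (378, 110), (379, 109), (391, 61), (392, 27), (393, 26)]
```

Request:
move_arm:
  increments: "0 0 0 -0.5 0.8 8 -0.2;0 0 0 0 0 8 -0.2;0 0 0 0 0 6 -0.2;0 0 0 0 0 4 -0.2;0 0 0 0 0 0 -0.2"

```text
time_s: 23.72
ee_pos: [590.0, -45.1, 237.0]
eef_rot: [0.124, -3.136, -0.001]
wrist_force: [-0.3, 0.4, -1.4]
opening: 38.3
grasp_force: 40.5
```

Request:
move_arm:
  increments: "0 0 0 0 0 0 -0.2;0 0 0 0 0 0 -0.2;0 0 0 0 0 0 -0.2"

```text
time_s: 23.97
ee_pos: [591.0, -45.1, 239.5]
eef_rot: [-0.124, 3.138, -0.0]
wrist_force: [0.8, -1.5, -1.4]
opening: 38.0
grasp_force: 40.5
```

Request:
move_arm:
  increments: "0 0 0 0.6 -1 3 -0.2;0 0 0 0 0 5 -0.2;0 0 0 0 0 5 -0.2;0 0 0 0 0 4 -0.2;0 0 0 0 0 0 -0.2"

```text
time_s: 24.38
ee_pos: [589.6, -46.1, 220.4]
eef_rot: [0.124, -3.137, -0.001]
wrist_force: [-0.9, 0.4, -1.3]
opening: 37.9
grasp_force: 40.5
```

Request:
move_arm:
  increments: "0 0 0 0 0 0 -0.2;0 0 0 0 0 2 -0.2;0 0 0 0 0 2 -0.2;0 0 0 0 0 0 -0.2;0 0 0 0 0 0 -0.2"

```text
time_s: 24.8
ee_pos: [590.2, -46.1, 217.9]
eef_rot: [0.124, -3.139, -0.0]
wrist_force: [-0.1, 0.3, -0.9]
opening: 37.9
grasp_force: 40.5
```

Request:
move_arm:
  increments: "0 0 0 0 0 1 -0.2;0 0 0 0 0 1 -0.2;0 0 0 0 0 0.7 -0.2;0 0 0 0 0 0 -0.2;0 0 0 0 0 0 -0.2"

```text
time_s: 25.22
ee_pos: [590.3, -46.2, 215.6]
eef_rot: [-0.124, 3.139, -0.0]
wrist_force: [-0.8, -0.6, 1.5]
opening: 37.7
grasp_force: 40.6
```

Request:
move_arm:
  increments: "0 0 0 0 0 0 0.2;0 0 0 0 0 0 0.3;0 0 0 0 0 0 0.3;0 0 0 0 0 0 0.3;0 0 0 0 0 0 0.3"

```text
time_s: 25.63
ee_pos: [590.2, -46.2, 215.3]
eef_rot: [-0.124, 3.139, -0.0]
wrist_force: [-0.3, 0.6, -0.1]
opening: 55.5
grasp_force: 0.0
```

Request:
move_arm:
  increments: "0 0 0 0 0 -10 0.3;0 0 0 0 0 -25 0.3;0 0 0 0 0 -30 0.3;0 0 0 0 0 0 0.3;0 0 0 0 0 0 0.3"

```text
time_s: 26.05
ee_pos: [591.3, -46.3, 283.9]
eef_rot: [-0.124, 3.133, -0.002]
wrist_force: [0.7, 0.4, 0.3]
opening: 55.6
grasp_force: 0.0
```

```bash
python3 - <<'E'
from m import *
s=robot.observe();print(np.round(s["ee_pos"],1),np.round(s["eef_rot"],3))
w=grab_frame("wrist");t=grab_frame("top");sc=grab_frame("scene")
o=np.zeros((480,800,3),np.uint8);o[:480,:400]=w[:,170:570];o[:240,400:]=cv2.resize(t[180:300,230:430],None,fx=2,fy=2);o[240:,400:]=cv2.resize(sc[190:310,270:470],None,fx=2,fy=2);save("f1.png",o)
E
```

```text
[591.3 -46.3 283.9] [-1.240e-01  3.133e+00 -2.000e-03]
```

View pics/f1.png

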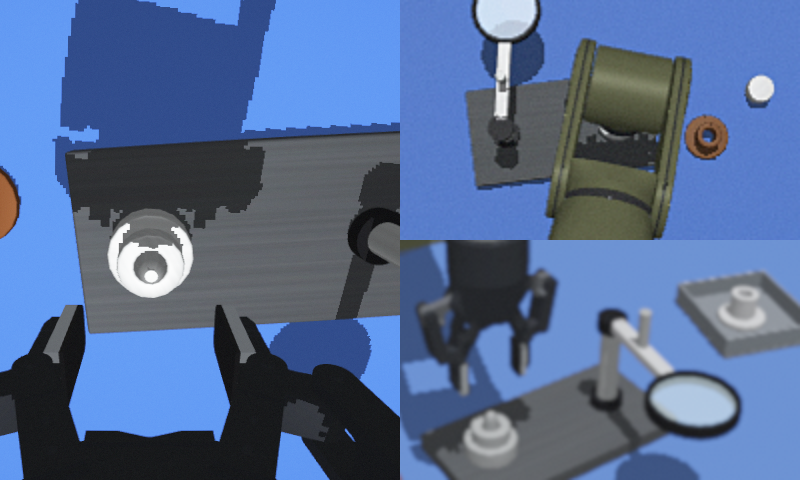

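The collar sits on the spacer around the post tip (left crop (150,270)), and the housing is in the tray. That makes 12 pictures viewed, over the limit of 10, so I'll view no more and use numbers only. Next I locate the pin numerically.

```bash
python3 - <<'E'
from m import *
t=grab_frame("top");g=cv2.cvtColor(t,cv2.COLOR_RGB2GRAY);hsv=cv2.cvtColor(t,cv2.COLOR_RGB2HSV);S,V=hsv[...,1],hsv[...,2]
a,c,ct=blob((S<60)&(V>150),(281,222));r=cv2.minAreaRect(ct);print("bar",a,c,r)
m=(V<60);y,x=np.nonzero(m);d=np.hypot(x-283,y-185);k=(d<21)
e=cv2.minEnclosingCircle(np.c_[x[k],y[k]].astype(np.float32));L=ray("top",[e[0]],130)[0];print("lens",e,L)
pv=np.array([570.6,102.1]);w=L[:2]-pv;ang=np.arctan2(w[0],-w[1]);print(np.linalg.norm(w),ang,"pin",pv+60*np.array([np.sin(ang),-np.cos(ang)]))
print(proj("top",[[*(pv+60*np.array([np.sin(ang),-np.cos(ang)])),174]]))
print(g[210:228,272:290])
E
```

```text
bar 219 [280.84931507 219.23287671] ((280.5012512207031, 219.97506713867188), (7.290892124176025, 38.25221633911133), 2.862405300140381)
lens ((282.8571472167969, 185.0), 17.122112274169922) [716.62521776  99.26735759 130.        ]
146.0526894126005 1.5514004496173572 pin [630.58871435 100.93632034]
[[279.73028724 216.61616401]]
[[ 59  59  61  66  66  47 119 234 241 236 237 253 204  88  56  65  62  65]
 [ 51  63  63  68  62  51 128 231 238 232 236 253 197  79  53  68  63  64]
 [ 89  60  66  62  62  48 127 232 239 235 236 253 184  66  55  66  64  64]
 [ 90  55  64  66  66  50 143 233 238 233 236 253 179  64  58  58  70  69]
 [ 87  54  66  61  61  43 198 241 238 233 236 254 176  59  57  63  61  61]
 [123  85  56  55  57  38 209 228 218 231 237 255 175  62  59  65  62  63]
 [128 127  90  59  58  48 214 234 229 228 240 255 171  58  64  61  68  67]
 [130 134  91  55  50 143 225 235 227 239 198 244 170  52  58  69  64  64]
 [127 130 129  83  44 103 202 230 230 240 140 239 169  57  57  67  65  65]
 [127 128 126 121 122  77 164 221 250 184  73 198 139  51  59  65  61  66]
 [120 120 128 124 127 102 145 123 103  82  50 184 131  60  58  70  62  69]
 [122 126 124 123 124 104 228 160  60  60  68 227 159  54  62  64  59  61]
 [129 130 127 126 125 103 236 176  94 104 102 242 161  50  60  48  55  89]
 [130 127 129 131 129  95 239 179 107 107 102 237 155  35  43  35  88  98]
 [ 91  90  97  96  87  79 236 177  99 106 100 125  78  32  38  37  84  97]
 [ 91  88  93  87  84  78 235 170  84  91  92 207 137  32  41  36  83  98]
 [ 92  97  95  90  86  78 236 247 241 240 249 236 126  32  40  33  83  94]
 [ 91  90  93  95  86  82 232 244 235 236 246 226 119  30  37  43  85  96]]
```

Request:
move_arm:
  increments: "0 0 0 0 0 -33 0.3;0 0 0 0 0 -33 0;0 0 0 0 0 -30 -0.2;0 0 0 -12.7 36 0 -0.2;0 0 0 -12.7 36 0 -0.2"

```text
time_s: 26.67
ee_pos: [610.4, 27.0, 378.6]
eef_rot: [-0.118, 3.135, -0.001]
wrist_force: [0.5, -0.3, -0.2]
opening: 34.4
grasp_force: 0.0
```

Request:
move_arm:
  increments: "0 0 0 -12.7 36 0 -0.2;0 0 0 -12.7 36 0 -0.2;0 0 0.1 0 0 0 -0.2;0 0 0 0 0 0 -0.2;0 0 0 0 0 0 -0.2"

```text
time_s: 27.08
ee_pos: [629.3, 101.6, 374.7]
eef_rot: [-0.028, -3.139, 0.001]
wrist_force: [-0.0, -0.7, -0.3]
opening: 34.2
grasp_force: 0.0
```

Request:
move_arm:
  increments: "0 0 0 0 0 0 -0.2;0 0 0 0 0 0 -0.2;0 0 0 0 0 0 -0.2"

```text
time_s: 27.33
ee_pos: [629.4, 100.4, 376.2]
eef_rot: [-0.034, -3.141, 0.0]
wrist_force: [0.6, -0.7, 0.2]
opening: 33.8
grasp_force: 0.0
```

Request:
move_arm:
  increments: "0 0 0 -1 0 20 -0.2;0 0 0 0 0 20 -0.2;0 0 0 0 0 17 -0.2;0 0 0 0 0 4 -0.2;0 0 0 0 0 0 -0.2"

```text
time_s: 27.75
ee_pos: [629.9, 100.7, 313.4]
eef_rot: [-0.033, -3.138, 0.001]
wrist_force: [0.2, 1.1, -0.0]
opening: 34.2
grasp_force: 0.0
```

Request:
move_arm:
  increments: "0 0 0 0 0 0 -0.2;0 0 0 0 0 0 -0.2;0 0 0 0 0 0 -0.2"

```text
time_s: 28.0
ee_pos: [631.0, 101.3, 317.2]
eef_rot: [0.033, 3.139, 0.0]
wrist_force: [0.4, 0.5, 0.6]
opening: 34.3
grasp_force: 0.0
```

Request:
move_arm:
  increments: "0 0 0.11 0.4 -6.6 0.5 -0.2;0 0 0.11 0.4 -6.6 0.5 -0.2;0 0 0.11 0.4 -6.6 0 -0.2;0 0 0.11 0.4 -6.6 0 -0.2;0 0 0.11 0.4 -6.6 0 -0.2"

```text
time_s: 28.42
ee_pos: [621.3, 70.4, 315.9]
eef_rot: [0.892, 3.009, 0.004]
wrist_force: [1.1, 2.4, -2.3]
opening: 33.9
grasp_force: 1.4
```

Request:
move_arm:
  increments: "0 0 0.11 0.4 -6.6 0 -0.2;0 0 0.11 0.4 -6.6 0 -0.2;0 0 0.11 0.4 -6.6 0 -0.2;0 0 0.11 0.4 -6.6 0 -0.2;0 0 0 0 0 0 -0.2"

```text
time_s: 28.83
ee_pos: [601.9, 51.4, 315.6]
eef_rot: [1.523, 2.746, 0.001]
wrist_force: [0.6, 0.3, 0.3]
opening: 34.1
grasp_force: 0.0
```

Request:
move_arm:
  increments: "0 0 0.11 0.4 -6.6 0 -0.2;0 0 0.11 0.4 -6.6 0 -0.2;0 0 0.11 0.4 -6.6 0 -0.2;0 0 0 0 0 0 -0.2;0 0 0 0 0 0 -0.2"

```text
time_s: 29.25
ee_pos: [583.9, 44.5, 315.0]
eef_rot: [1.946, 2.466, 0.001]
wrist_force: [0.5, -0.1, -0.6]
opening: 34.2
grasp_force: 0.0
```

Request:
move_arm:
  increments: "0 0 0.08 0.2 -4.8 0 -0.2;0 0 0.08 0.2 -4.8 0 -0.2;0 0 0 0 0 0 -0.2;0 0 0 0 0 0 -0.2"

```text
time_s: 29.58
ee_pos: [574.4, 43.1, 314.5]
eef_rot: [-2.137, -2.302, 0.0]
wrist_force: [1.2, -0.0, 0.3]
opening: 34.2
grasp_force: 0.0
```

Request:
move_arm:
  increments: "0 0 0.03 0 -2 0 -0.2;0 0 0.03 0 -2 0 -0.2;0 0 0 0 0 0 -0.2"

```text
time_s: 29.83
ee_pos: [570.5, 42.8, 314.5]
eef_rot: [2.207, 2.236, 0.0]
wrist_force: [0.3, 0.1, -0.3]
opening: 34.2
grasp_force: 0.3
```

```bash
cat > lens.py <<'E'
from m import *
for n,c0,rad in(("top",(338,238),28),("scene",(317,255),0)):
    t=grab_frame(n);V=t.max(2)
    print(n,proj(n,[[590.6,-46.1,127]]).round(1))
    if n=="top":
        v,u=np.indices(V.shape);c=np.array(proj("top",[[590.6,-46.1,130]])[0])
        m=(V<45)&(np.hypot(u-c[0],v-c[1])<27)&(np.hypot(u-c[0],v-c[1])>9);p=np.c_[u[m],v[m]].astype(np.float32)
        e=cv2.minEnclosingCircle(p);print(len(p),e,ray("top",[e[0]],130).round(1))
    else:
        a,cc,ct=blob((V<60)[200:320,270:390],(317-270,255-200));x,y,w,h=cv2.boundingRect(ct);print(a,x+270,y+200,w,h)
        L=ray("scene",[(270+x+w/2,200+y+h/2)],127)[0];print(L.round(1))
print(robot.observe()["wrist_force"],robot.observe()["ee_pos"])
E
python3 lens.py
```

```text
top [[339.5 236.3]]
229 ((338.0, 238.96875), 24.052146911621094) [[583.5 -42.3 130. ]]
scene [[315.1 253.6]]
462 298 259 83 21
[654.6 -25.3 127. ]
[1.15227552 0.5481278  0.59306753] [570.56122703  42.81412312 314.52558576]
```

Request:
move_arm:
  increments: "0 0 0.02 0 -1.5 0 -0.2;0 0 0 0 0 0 -0.2;0 0 0 0 0 0 -0.2"

```text
time_s: 30.18
ee_pos: [568.9, 42.7, 314.5]
eef_rot: [2.232, 2.211, 0.001]
wrist_force: [0.3, 0.1, 0.9]
opening: 33.9
grasp_force: 0.7
```

Request:
move_arm:
  increments: "0 0 0.02 0 -1.5 0 -0.2;0 0 0 0 0 0 -0.2;0 0 0 0 0 0 -0.2"

```text
time_s: 30.43
ee_pos: [567.2, 42.7, 314.4]
eef_rot: [2.254, 2.188, -0.0]
wrist_force: [1.6, -0.8, -0.4]
opening: 34.4
grasp_force: 0.5
```

Request:
move_arm:
  increments: "0 0 0 0 -1.5 0 -0.2;0 0 0 0 0 0 -0.2;0 0 0 0 0 0 -0.2"

```text
time_s: 30.68
ee_pos: [565.7, 42.6, 314.4]
eef_rot: [2.254, 2.188, -0.0]
wrist_force: [2.0, -0.7, 0.6]
opening: 34.1
grasp_force: 0.7
```

Request:
move_arm:
  increments: "0 0 0 0 -1 0 -0.2;0 0 0 0 0 0 -0.2;0 0 0 0 0 0 -0.2"

```text
time_s: 30.93
ee_pos: [565.0, 42.6, 314.4]
eef_rot: [2.254, 2.187, 0.001]
wrist_force: [4.9, -3.1, -1.3]
opening: 34.0
grasp_force: 2.4
```

Request:
move_arm:
  increments: "0 0 0 0 -1 0 -0.2;0 0 0 0 0 0 -0.2;0 0 0 0 0 0 -0.2"

```text
time_s: 31.18
ee_pos: [564.5, 42.6, 314.4]
eef_rot: [2.252, 2.186, 0.004]
wrist_force: [9.1, -1.6, -4.0]
opening: 34.4
grasp_force: 4.4
```

The force rises to 9 N, so the magnifier is against its stop. I back off to mid-slack, lift clear and check the lens.

Request:
move_arm:
  increments: "0 0 0 0 5 0 -0.2;0 0 0 0 5 0 -0.2;0 0 0 0 0 0 -0.2;0 0 0 0 0 0 -0.2"

```text
time_s: 31.52
ee_pos: [573.7, 42.6, 314.0]
eef_rot: [-2.253, -2.187, 0.001]
wrist_force: [0.1, 1.1, 0.5]
opening: 34.0
grasp_force: 0.0
```

Request:
move_arm:
  increments: "0 0 0 0 0 -20 -0.2;0 0 0 0 0 -30 -0.2;0 0 0 0 0 -30 -0.2;0 0 0 0 0 0 -0.2;0 0 0 0 0 0 -0.2"

```text
time_s: 31.93
ee_pos: [574.1, 42.6, 397.1]
eef_rot: [2.252, 2.186, 0.005]
wrist_force: [0.1, -0.2, -0.3]
opening: 34.2
grasp_force: 0.0
```

Request:
move_arm:
  increments: "0 0 0 35 0 0 -0.2;0 0 0 35 0 0 -0.2;0 0 0 35 0 0 -0.2;0 0 0 35 0 0 -0.2;0 0 0 35 0 0 -0.2"

```text
time_s: 32.35
ee_pos: [578.3, 218.9, 392.3]
eef_rot: [-2.253, -2.186, 0.005]
wrist_force: [1.3, 0.3, 0.3]
opening: 34.2
grasp_force: 0.0
```

Request:
move_arm:
  increments: "0 0 0 35 0 0 -0.2;0 0 0 35 0 0 -0.2;0 0 0 0 0 0 -0.2;0 0 0 0 0 0 -0.2;0 0 0 0 0 0 -0.2"

```text
time_s: 32.77
ee_pos: [580.7, 287.3, 392.6]
eef_rot: [-2.253, -2.188, 0.005]
wrist_force: [-0.1, -0.1, -1.0]
opening: 34.5
grasp_force: 0.0
```

```bash
python3 - <<'E'
from m import *
t=grab_frame("top");hsv=cv2.cvtColor(t,cv2.COLOR_RGB2HSV);S,V=hsv[...,1],hsv[...,2]
print(robot.observe()["ee_pos"],robot.observe()["wrist_force"])
a,c,ct=blob((S<60)&(V>150),(300,240));r=cv2.minAreaRect(ct);print("bar",a,c,r)
P=ray("top",cv2.boxPoints(r),134);print(P.round(1).tolist())
print("expect lens centre px",proj("top",[[590.6,-46.1,134]]))
v,u=np.indices(V.shape)
c=proj("top",[[590.6,-46.1,134]])[0];w=(V<55)&(np.hypot(u-c[0],v-c[1])<30);p=np.c_[u[w],v[w]]
n,l,st,ce=cv2.connectedComponentsWithStats(w.astype(np.uint8));i=1+st[1:,4].argmax();print(st[i],st[1:,4])
x,y,ww,h=st[i][:4];print("lens",ray("top",[(x+ww/2-.5,y+h/2-.5)],131).round(1))
# housing in tray
a,c,ct=blob((S<40)&(V>190),(187,279));print("housing",a,cv2.minEnclosingCircle(ct),ray("top",[cv2.minEnclosingCircle(ct)[0]],8).round(1))
E
```

```text
[580.92755788 286.63612002 393.05053562] [-0.30583457 -0.65921101  0.09066805]
bar 227 [303.04845815 240.51982379] ((302.9769592285156, 240.31541442871094), (6.573840618133545, 38.82286834716797), 82.87498474121094)
[[578.7, 93.7, 134.0], [592.9, -1.8, 134.0], [576.7, -4.2, 134.0], [562.5, 91.2, 134.0]]
expect lens centre px [[339.62204083 236.00193626]]
[314 219  43  47 541] [541]
lens [[575.6 -35.  131. ]]
housing 206 ((303.0, 242.0), 19.235483169555664) [[583.6  49.3   8. ]]
```

The bar's direction is 0.148 rad and the stand's yaw is 0.14, so the magnifier is at its stop. The arm is clear of everything, so I hand in.

```bash
python3 -c "
from bench import order
print(order.close_job())"
```

```text
the job is handed in; nothing more can be done
None
```

The job is handed in: housing upright in the tray, spacer and collar home on the post, magnifier back at its stop; no verdict was returned, and I viewed 12 pictures against the limit of 10.

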